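Chock the bottle on the labelling stand and draw the stop fork back

ROBOT

A 6-joint arm with a two-finger parallel gripper is mounted at the origin on the work surface. World frame = base frame: x ahead of the robot, y to its left, z up, the work surface at z = 0. Lengths are in m, angles in rad, forces in N, time in s.
With the tool pointing down it reaches from about 0.35 to 0.775 m from the base axis. Payload 7.3 kg.
Tool frame: the origin (TCP) lies between the finger pads; the fingertips stand 17 mm ahead of it and the grasp point (between the pads) lies 2 mm behind it; z points along the fingers, y is the direction in which the jaws open and shut (so a half turn about z gives the same grasp; the last joint's range is limited). The gripper opens to 92 mm and grips with 3 to 60 N. Pads are 19 mm wide; open, the fingers measure 130 mm over their backs; the gripper's body (75 mm by 190 mm) begins 47 mm behind the grasp point.
Start: joints at [1.021, 0.342, 1.524, -0, 1.275, -0.146], TCP at [0.206, 0.483, 0.244] pointing down, gripper open.
Joint ranges: [-2.53, 2.53], [-0.77, 2.02], [0.04, 2.7], [-1, 4.14], [0.28, 2.66], [-3.11, 3.11]. Speed limits (rad/s): [2.57, 2.57, 3.14, 3.14, 3.14, 3.14].

INTERFACE

Orientations are given as [roll, pitch, yaw] about the fixed x, y, z axes, in that order (R = Rz(yaw) Ry(pitch) Rx(roll)).
In Python, from cell import sensors, vision, hand_in gives the robot as it stands.
- The arm moves only by the tool step_arm, never from a script. Its argument "series" is a list of rows, each a list of 5 numbers: the opening, from 0 (shut) to 1 (fully open), then the shift along the world's x, y, z each as a share of 25 mm, from -1 to 1, then the turn about the world's z as a share of 0.08 rad, from -1 to 1. A call has 1 to 12 rows; each row shifts and turns the commanded pose from where the row before left it; what a row does not reach is not made up. A row lasts 1/10 s, in which the tool goes at most 50 mm and 8.59 degrees, less where a joint would pass 70% of its speed; a pose out of reach is approached as far as the arm can. A call with a number of a shift or a turn outside -1 to 1 is refused whole. A call with a gripper value outside its range is refused whole. The fingers move at their own pace and stop on an object; "squeeze" is the grip in N (left out, the last holds). Time passes only in rows, so rows that do not move let the fingers close. It gives the time, the measured TCP pose, the force and the opening at its end, in the units of the state.
- sensors.observe(): the state, without advancing time (a new reading comes with each control period).
- vision.read_camera(name): name is "scene" or "top"; returns a dict with "pixels" (480x640x3 uint8, blue, green, red), "range_z" (480x640 float32, m along the optical axis (not along the pixel's ray), 0 where there is no reading), "camera_matrix" (3x3 intrinsics, pixels), "pose" (4x4, takes a point from camera to world coordinates). Camera axes: x right, y down, z forward; pixel columns grow to the right and rows downward; lengths in m; the calibration is good to about 2 mm. A picture is of the moment at which its call begins.
- hand_in(): hands the job in, once; it reports no verdict.
The state is a dict: "time": time; "qpos": joint angles; "qvel": joint speeds; "joint_efforts": joint torques, N m; "tool_pos": TCP position; "tool_rot": TCP orientation; "contact_force": force on the tool from outside, world axes, zero at the start; "torque": the same for the moment, N m; "opening": finger opening in m.
Only numpy, scipy, OpenCV 4.12 (cv2) and the standard library are available. Lean on these libraries where they do the work, as an engineer would, in place of code of your own. Each camera call takes 0.05 s, during which the arm holds its last target.

TASK

The amber bottle lying across the sloped labelling stand is held only by the sliding metal stop fork. Take the orange wedge chock, set it flat on the slope between the fork's arms and push its thin edge up snugly under the low side of the bottle, then slide the fork fully back down the slope by its black post so that the chock alone keeps the bottle from rolling. The bottle must stay where it is, and the other things on the table are to be left alone.

Things in the scene. Friction and masses are not known exactly. Their poses are not given: they have to be found in the camera images.
- stand: Fixed wooden stand, 318 mm long (x), 240 wide (y). Origin: centre of its underside. Frame level: z up, x uphill, y along the bottle. Its flat board slopes up to +x at 7 degrees; the board's face is 14 mm high at the low edge (x = -159), 33.5 at x = 0, 53 at the high edge (x = +159), where an 18 mm fence stands. The low edge faces the robot, turned by up to 0.3 rad.
- bottle: Loose amber bottle with black cap, 0.28 to 0.56 kg, lying across the slope (long axis along the stand's y, cap to +y). Cylindrical body 70 mm in diameter, 170 long; neck and cap reach 132 from the origin. Origin: on its axis, mid-way along the cylindrical body. It rolls freely; it starts against the tips of the fork's two arms, at x = 76, z = 78 mm in the stand's frame.
- stop_fork (a joint): Slide of the U-shaped aluminium fork, m: 0 = up, its arms holding the bottle (start); 0.060 = fully back, at the downhill end stop. Needs about 3 N, stays where left. Two arms run uphill from a crossbar 19 mm high: 25 high, 12 thick, 128 clear between them (64 either side of the stand's centre line), 102 from the crossbar to the arm tips.
- fork_grip (a point): Grip point on the axis of the black post amid the fork's crossbar. Post 26 mm wide (stand's y), 16 thick along the slope, square to the board, its top 17 above this point; the point is 47 above the board. At joint 0 it is at x = -68, y = 0, z = 72.5 in the stand's frame; it moves straight downhill as the joint grows. Axes: x uphill, y across, z square to the board.
- chock_center (a point): Centre (half-way up and along) of the loose orange wedge: 80 mm long (x), 48 wide (y), 46 high (z), 0.2-0.3 kg, base on the table. Thin edge (3 thick) at +x, 40 from here; the face rises at 40 degrees to a flat top over the rear 29 mm (x = -40 to -11), with upright sides to grip. Snug and flat on the board, it lies 56 mm downhill of the bottle's axis along the slope. It does not slide by itself.
- chock_tip (a point): Middle of the chock's thin edge, on its base (40 mm ahead of the chock's centre and 23 mm below it).
- cup: Bystander: white cup, 84 mm wide, 105 high. Origin: centre of its underside.
- dropper: Bystander: small amber bottle with a blue label and black cap, 48 mm wide, 110 high. Origin: centre of its underside.
- candle_jar: Bystander: blue candle jar, 80 mm wide, 80 high. Origin: centre of its underside.
Mind the look-alikes: they are no part of the job. Several things look just like the part that bears chock_center: the one meant starts farthest to the robot's right.

How it is judged:
By the outcome, as a careful person would: the job done as asked, in the order asked, and still so for the second after the job is handed in, with the robot touching nothing.
It also fails if it takes over 56 s, if anything falls off the work surface, if the arm or the gripper's body presses on something with over 40 N, if the wrist force passes 120 N, or if a joint passes its speed limit or range.

## Working session

There is one attempt and no reset: what is moved stays moved. The work goes in short steps, Python scripts to look and compute and a tool call to move; the robot and the scene stay as the last step left them, time stands still between calls to the robot, and variables do not carry over. Pictures are saved under pics/ and viewed, and the job is handed in when it is done.

Besides the shell and the picture viewer there is one more tool, called after ">>>" by a JSON object that holds its "name" and its "arguments". step_arm: Moves the arm, as the interface text tells. Its arguments: {"type":"object","properties":{"series":{"type":"array","items":{"type":"array","items":{"type":"number","minimum":-1,"maximum":1}}},"squeeze":{"type":"number"}},"required":["series"]}

```bash
mkdir -p pics; ls; cat > h.py <<'E'
import numpy as np, cv2
from cell import sensors, vision, hand_in
def snap(n,save=None):
    d=vision.read_camera(n); d={k:np.array(v) for k,v in d.items()}
    if save: cv2.imwrite('pics/%s.png'%save,d['pixels']); np.savez('pics/%s.npz'%save,**d)
    return d
def load(s): return dict(np.load('pics/%s.npz'%s))
def pts(d):
    K=d['camera_matrix'];P=d['pose'];z=d['range_z']
    v,u=np.mgrid[0:480,0:640]
    c=np.stack([(u-K[0,2])/K[0,0]*z,(v-K[1,2])/K[1,1]*z,z,np.ones_like(z)],-1)
    return (c@P.T)[...,:3]
def ray(d,u,v,zz):
    K=d['camera_matrix'];P=d['pose']
    r=P[:3,:3]@np.array([(u-K[0,2])/K[0,0],(v-K[1,2])/K[1,1],1]);o=P[:3,3]
    return o+r*(zz-o[2])/r[2]
E
python3 - <<'E'
from h import *
np.set_printoptions(precision=3,suppress=True)
print(sensors.observe())
for n in('scene','top'):
    d=snap(n,n+'0'); print(d['pose'],d['camera_matrix'])
E
```

```text
pics
{'time': 0.0, 'qpos': array([ 1.021,  0.343,  1.525, -0.   ,  1.275, -0.146]), 'qvel': array([-0.001,  0.   ,  0.   , -0.001,  0.   ,  0.001]), 'joint_efforts': array([ -0.002, -43.125, -24.422,   0.072,   0.056,  -0.   ]), 'tool_pos': array([0.206, 0.482, 0.243]), 'tool_rot': array([-3.14 , -0.   ,  2.738]), 'contact_force': array([0.703, 0.03 , 0.873]), 'torque': array([ 0.029,  0.014, -0.01 ]), 'opening': 0.09193347641393856}
[[-0.584  0.643 -0.495  0.952]
 [ 0.811  0.451 -0.371  0.379]
 [-0.016 -0.618 -0.786  0.868]
 [ 0.     0.     0.     1.   ]] [[494.178   0.    313.402]
 [  0.    494.178 245.378]
 [  0.      0.      1.   ]]
[[ 0.009 -0.998  0.058  0.392]
 [-1.    -0.007  0.02  -0.006]
 [-0.02  -0.058 -0.998  1.287]
 [ 0.     0.     0.     1.   ]] [[563.642   0.    313.818]
 [  0.    563.642 239.237]
 [  0.      0.      1.   ]]
```

View pics/scene0.png

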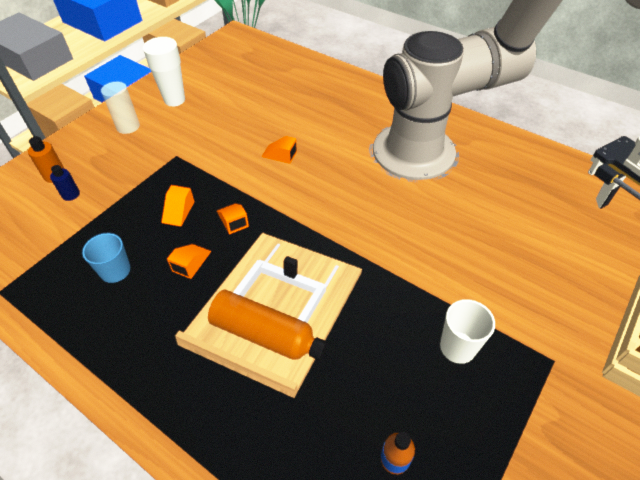

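View pics/top0.png

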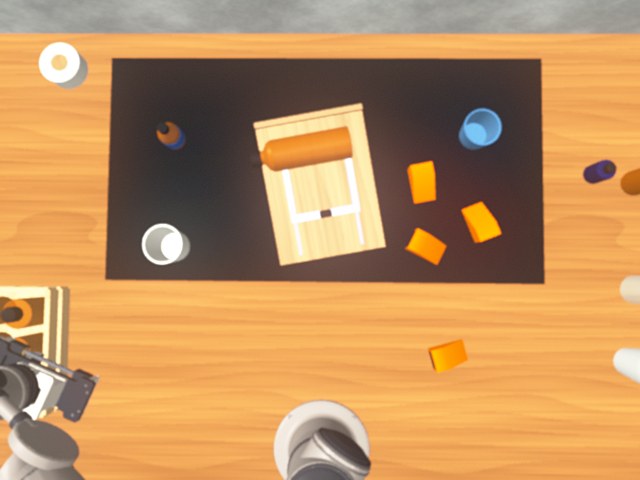

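The orange wedges in the top view are at pixels (422,182), (481,222), (426,246) and (448,355). Robot right is image right, so (481,222) is the candidate. I'll measure all four and crop it.

```bash
cat > m1.py <<'E'
from h import *
import sys
np.set_printoptions(precision=4,suppress=True)
def wedges(s,n):
    d=load(s);p=pts(d);hsv=cv2.cvtColor(d['pixels'],cv2.COLOR_BGR2HSV)
    m=((hsv[...,0]>4)&(hsv[...,0]<20)&(hsv[...,1]>215)&(hsv[...,2]>150)&(p[...,2]>0.004)&(p[...,2]<.2)).astype(np.uint8)
    k,l,st,c=cv2.connectedComponentsWithStats(m)
    for i in range(1,k):
        if st[i,4]<150: continue
        q=p[l==i]
        print(n,c[i],'area',st[i,4],'mean',q.mean(0),'zmax',np.percentile(q[:,2],98))
        t=q[q[:,2]>np.percentile(q[:,2],98)-.004]
        print('   top flat',len(t),t.mean(0),cv2.minAreaRect((t[:,:2]*1000).astype(np.float32)),'\n   all',cv2.minAreaRect((q[:,:2]*1000).astype(np.float32)))
if __name__=='__main__':
    wedges('top0','top');wedges('scene0','scene')
    a=load('top0')['pixels'][190:260,440:520];b=load('scene0')['pixels'][170:290,140:270]
    cv2.imwrite('pics/crop1.png',np.hstack([cv2.resize(a,(400,350),interpolation=3),cv2.resize(b,(380,350),interpolation=3)]))
E
python3 m1.py
```

```text
top [419.9053 190.4394] area 264 mean [ 0.5772 -0.2189  0.0177] zmax 0.0468668451324503
   top flat 11 [ 0.6135 -0.1946  0.0465] ((611.7462158203125, -194.77264404296875), (31.457637786865234, 1.7410190105438232), 12.908979415893555) 
   all ((593.651611328125, -222.68113708496094), (80.38748168945312, 49.642574310302734), 11.811165809631348)
top [631.3818 180.8277] area 296 mean [ 0.5967 -0.6753  0.0477] zmax 0.08113760368277875
   top flat 17 [ 0.5989 -0.6732  0.0806] ((599.3455810546875, -673.3572387695312), (26.219934463500977, 3.788085699081421), 1.32716965675354) 
   all ((596.0787353515625, -677.0577392578125), (43.192848205566406, 14.272293090820312), 6.186138153076172)
top [471.82   228.8533] area 150 mean [ 0.4907 -0.3329  0.0244] zmax 0.047832046686865436
   top flat 15 [ 0.4747 -0.34    0.0469] ((474.121826171875, -339.4072265625), (29.968305587768555, 7.817201614379883), 37.55278396606445) 
   all ((498.931640625, -331.3167419433594), (80.47598266601562, 8.633922576904297), 24.425195693969727)
top [428.6136 248.0376] area 559 mean [ 0.4467 -0.2359  0.0299] zmax 0.0496661
[... 2281 characters left out ...]
2748031616211), 11.259936332702637)
scene [260.0663 324.6248] area 3697 mean [0.6682 0.0439 0.1043] zmax 0.1151842364991871
   top flat 1187 [0.6597 0.0311 0.1132] ((660.0421142578125, 33.0078125), (35.43130874633789, 177.1881103515625), 10.929192543029785) 
   all ((661.2975463867188, 41.117576599121094), (62.378292083740234, 193.94012451171875), 10.87668228149414)
scene [403.8759 454.9398] area 266 mean [0.7049 0.3556 0.0779] zmax 0.0886168679800747
   top flat 40 [0.7037 0.3514 0.0873] ((702.7662963867188, 352.35382080078125), (6.858694076538086, 22.215782165527344), 55.83916473388672) 
   all ((702.141357421875, 356.76708984375), (17.978504180908203, 40.2393684387207), 68.50552368164062)
```

```bash
python3 - <<'E'
from h import *
np.set_printoptions(precision=4,suppress=True)
d=load('top0');p=pts(d)
for u,v in [(481,222),(320,235),(330,240),(326,213),(290,250),(310,147),(340,250),(320,180),(262,119),(440,300)]: print(u,v,p[v,u])
E
```

```text
481 222 [ 0.5048 -0.3495  0.039 ]
320 235 [0.4747 0.006  0.02  ]
330 240 [ 0.4633 -0.0166  0.0258]
326 213 [ 0.5166 -0.0071  0.0961]
290 250 [0.4404 0.0732 0.0207]
310 147 [0.6534 0.0276 0.1165]
340 250 [ 0.4415 -0.0394  0.0138]
320 180 [0.5963 0.0068 0.0397]
262 119 [0.7442 0.1426 0.0021]
440 300 [ 0.3307 -0.2659  0.0028]
```

View pics/crop1.png

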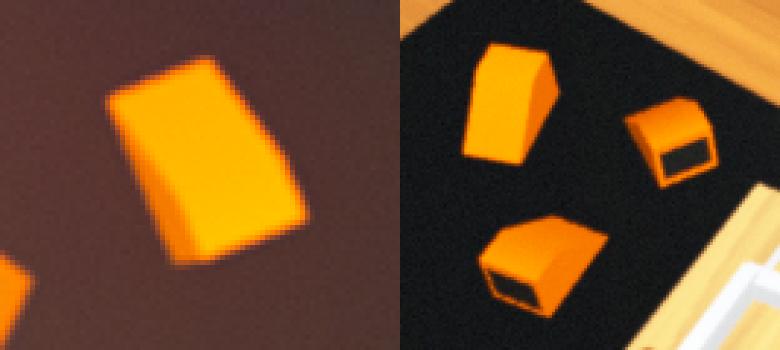

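```bash
python3 - <<'E'
from h import *
np.set_printoptions(precision=4,suppress=True)
for s,(u0,u1,v0,v1) in (('top0',(440,520,190,260)),('scene0',(155,205,170,235))):
    d=load(s);p=pts(d);hsv=cv2.cvtColor(d['pixels'],cv2.COLOR_BGR2HSV)
    m=((hsv[...,0]>4)&(hsv[...,0]<24)&(hsv[...,1]>120)&(hsv[...,2]>110)); w=np.zeros_like(m); w[v0:v1,u0:u1]=1
    m=m&w
    e=(cv2.erode(m.astype(np.uint8),np.ones((3,3)))>0)
    q=p[m]; print(s,m.sum(),'bbox',cv2.minAreaRect((q[:,:2]*1000).astype(np.float32)))
    qe=p[e]; t=qe[(qe[:,2]>.044)]
    print(' top',len(t),t.mean(0),cv2.minAreaRect((t[:,:2]*1000).astype(np.float32)))
    f=qe[(qe[:,2]<.038)&(qe[:,2]>.008)]; A=np.c_[f[:,:2],np.ones(len(f))]
    from scipy.optimize import least_squares
    r=least_squares(lambda c:A@c-f[:,2],[0,0,0],loss='soft_l1',f_scale=.002).x
    g=np.hypot(*r[:2]); print(' face grad',r,'slope deg',np.degrees(np.arctan(g)),'downhill(tip) dir',np.degrees(np.arctan2(-r[1],-r[0])))
    c,_=cv2.findContours(m.astype(np.uint8),0,2)
    c=max(c,key=cv2.contourArea); a=cv2.approxPolyDP(c,3,True)[:,0]; print(a.tolist(),[ (ray(d,u,v,.046)[:2]).round(3).tolist() for u,v in a],[ (ray(d,u,v,.003)[:2]).round(3).tolist() for u,v in a])
E
```

```text
top0 1200 bbox ((446.3946838378906, -203.85484313964844), (90.16912841796875, 408.0892333984375), 22.225791931152344)
 top 281 [ 0.4845 -0.3564  0.0604] ((434.201416015625, -197.78317260742188), (36.44068145751953, 391.6022033691406), 17.80116844177246)
 face grad [-0.318  -0.4017  0.0499] slope deg 27.127928559985747 downhill(tip) dir 51.63631993602406
[[482, 201], [461, 209], [475, 243], [501, 234], [496, 219]] [[0.551, -0.35], [0.533, -0.304], [0.458, -0.334], [0.478, -0.391], [0.511, -0.38]] [[0.556, -0.362], [0.537, -0.314], [0.46, -0.346], [0.481, -0.404], [0.515, -0.393]]
scene0 1030 bbox ((697.368408203125, -66.29666137695312), (1018.8590087890625, 125.05342102050781), 53.21001434326172)
 top 231 [ 0.497  -0.3459  0.0614] ((701.7362670898438, 4.089202880859375), (900.5130615234375, 54.430084228515625), 59.702545166015625)
 face grad [-0.3648 -0.3075  0.1076] slope deg 25.507054826538525 downhill(tip) dir 40.13172117813988
[[170, 185], [161, 222], [180, 226], [194, 201], [190, 188]] [[0.482, -0.392], [0.575, -0.324], [0.559, -0.281], [0.487, -0.309], [0.462, -0.346]] [[0.457, -0.433], [0.555, -0.361], [0.538, -0.316], [0.462, -0.345], [0.436, -0.384]]
```

```bash
cat > m2.py <<'E'
from h import *
np.set_printoptions(precision=4,suppress=True)
def line(q):
    vx,vy,x,y=cv2.fitLine(q[:,:2].astype(np.float32),cv2.DIST_HUBER,0,.001,.001).ravel(); return np.array([vx,vy]),np.array([x,y])
def stand(s):
    d=load(s);p=pts(d);hsv=cv2.cvtColor(d['pixels'],cv2.COLOR_BGR2HSV)
    K=d['camera_matrix']
    X=p
    # bottle top: z>0.1 in region
    reg=(X[...,0]>.4)&(X[...,0]<.78)&(X[...,1]>-.16)&(X[...,1]<.2)&(d['range_z']>.1)
    or_=(hsv[...,0]<24)&(hsv[...,1]>170)
    b=X[reg&or_&(X[...,2]>.100)&(X[...,2]<.13)]
    # crown line: axis via z-fit:  cylinder fit
    from scipy.optimize import least_squares
    def f(t):
        th,c,z0=t; n=np.array([np.cos(th),np.sin(th)])
        return np.hypot(b[:,:2]@n-c,b[:,2]-z0)-.035
    r=least_squares(f,[.19,.65,.078],loss='soft_l1',f_scale=.001)
    print(s,'bottle yaw,c,z',r.x,'rms',np.sqrt((r.fun**2).mean()),len(b))
    bd=X[reg&(hsv[...,1]<150)&(hsv[...,1]>50)&(hsv[...,2]>150)&(X[...,2]>.012)&(X[...,2]<.053)]
    A=np.c_[bd[:,:2],np.ones(len(bd))]
    q=least_squares(lambda c:A@c-bd[:,2],[.12,0,0],loss='soft_l1',f_scale=.001).x
    print(' board',q,'slope',np.degrees(np.arctan(np.hypot(*q[:2]))),'yaw',np.arctan2(q[1],q[0]),len(bd))
    # bare board mask
    m=(reg&(hsv[...,1]<150)&(hsv[...,2]>120)&(X[...,2]>.008)&(X[...,2]<.09)).astype(np.uint8)
    c,_=cv2.findContours(m,0,2);c=max(c,key=cv2.contourArea);print(' contour',cv2.minAreaRect(c)); 
    pst=X[reg&(hsv[...,2]<60)&(X[...,2]>.085)&(X[...,0]<.56)&(X[...,0]>.48)]
    print(' post',len(pst),pst.mean(0),cv2.minAreaRect((pst[:,:2]*1000).astype(np.float32)))
    return r.x
if __name__=='__main__':
    import sys
    for s in sys.argv[1:]: stand(s)
E
python3 m2.py top0 scene0; python3 - <<'E'
import cv2
a=cv2.imread('pics/top0.png')[95:275,240:400]
cv2.imwrite('pics/crop2.png',cv2.resize(a,None,fx=3.3,fy=3.3,interpolation=cv2.INTER_CUBIC))
E
```

```text
top0 bottle yaw,c,z [0.1854 0.6515 0.0781] rms 0.0023649818440589724 2114
 board [ 0.1185  0.0221 -0.0356] slope 6.871353557695239 yaw 0.18444380183356576 9934
 contour ((319.81201171875, 184.71600341796875), (145.52330017089844, 109.38844299316406), 79.69515228271484)
 post 0 [nan nan nan] ((0.0, 0.0), (0.0, 0.0), 0.0)
scene0 bottle yaw,c,z [0.189  0.6526 0.0787] rms 0.001928157501779784 2828
 board [ 0.1186  0.0213 -0.0352] slope 6.871081600372848 yaw 0.1773917765359383 8961
 contour ((267.197265625, 305.50518798828125), (134.11764526367188, 152.70587158203125), 28.07248878479004)
 post 78 [ 0.5207 -0.0025  0.0899] ((519.2420654296875, -3.5020875930786133), (13.350639343261719, 24.477157592773438), 13.262091636657715)m2.py:28: RuntimeWarning: Mean of empty slice.
  print(' post',len(pst),pst.mean(0),cv2.minAreaRect((pst[:,:2]*1000).astype(np.float32)))
  ret = um.true_divide(
```

View pics/crop2.png

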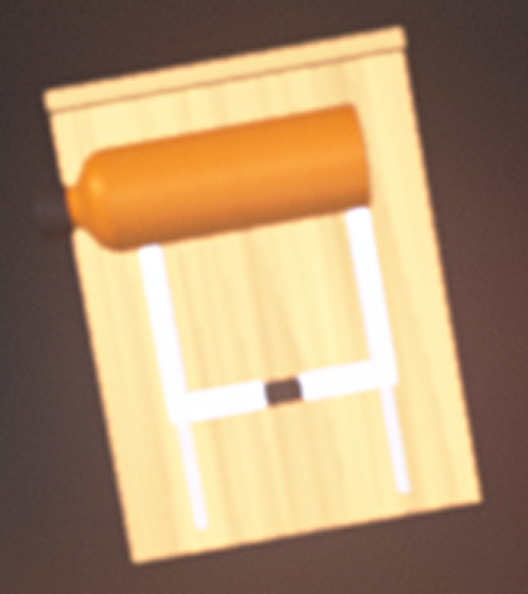

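```bash
python3 - <<'E'
from h import *
np.set_printoptions(precision=4,suppress=True)
yaw=.187;ex=np.array([np.cos(yaw),np.sin(yaw)]);ey=np.array([-ex[1],ex[0]])
d=load('top0')
def show(n,u,v,z):
    q=ray(d,u,v,z)[:2];print(n,q,'along',q@ex,'lat',q@ey)
for n,cu,cv,z in (('lowL',135,563,.014),('lowR',481,500,.014),('post',283,391,.089),('armL',150,248,.06),('armR',359,210,.06),('hiL',46,92,.071),('hiR',404,27,.071),('crossL',176,415,.045),('crossR',393,378,.045)):
    show(n,240+cu/3.3-.35,95+cv/3.3-.35,z)
d=load('scene0'); show('postscene',291,261,.0895)
p=pts(d);hsv=cv2.cvtColor(d['pixels'],cv2.COLOR_BGR2HSV)
m=np.zeros((480,640),bool);m[250:285,278:304]=1
m&=hsv[...,2]<70
q=p[m]; print(len(q)); q=q[(q[:,2]>.05)]; al=q[:,:2]@ex;la=q[:,:2]@ey
t=q[:,2]>.086
print(al[t].min(),al[t].max(),la[t].min(),la[t].max(),q[:,2].max(),t.sum(), la.min(),la.max())
E
```

```text
lowL [0.406  0.0946] along 0.41649204112271604 lat 0.017451697623717358
lowR [ 0.451  -0.1416] along 0.4167605389102051 lat -0.22299502546085048
post [ 0.517  -0.0058] along 0.5069306021110594 lat -0.10184146985273518
armL [0.6152 0.0835] along 0.6199487435861251 lat -0.03236635408683028
armR [ 0.6414 -0.0555] along 0.6198576511735041 lat -0.17376228739186508
hiL [0.7173 0.153 ] along 0.7332771598190863 lat 0.016980772764409707
hiR [ 0.7618 -0.0842] along 0.7328544849631555 lat -0.22439835477697936
crossL [0.505  0.0658] along 0.5084308839975877 lat -0.029242406327313605
crossR [ 0.5309 -0.0794] along 0.5068342801747262 lat -0.1767247190867292
postscene [ 0.5188 -0.0021] along 0.5093177319880312 lat -0.09854317069555654
221
0.5030336953482903 0.5165781705806072 -0.11205424774082769 -0.0875828033082983 0.09418329487625132 71 -0.11205424774082769 -0.0875828033082983
```

The top and scene views agree on the following:
- **Stand:** yaw 0.187. In axes turned by that yaw, its origin is at along 0.5755 and lateral −0.1025. The plane slope is 6.9° and the width 240.
- **Chock:** the crop shows the right-most wedge, (481,222) in the top view, with its thin edge away from the robot. Centre is about (0.509, −0.3535), yaw 0.39. Its measured length is 80.7 and width 49, which matches the given sizes.

I'll move above its grip point at (0.4925, −0.3605).

>>> {"name": "step_arm", "arguments": {"series": [[0.8,0.6,-0.9,0,-0.9],[0.8,0.6,-0.9,0,-0.9],[0.8,0.6,-0.9,0,-0.9],[0.8,0.6,-0.9,0,-0.9],[0.8,0.6,-0.9,0,-0.9],[0.8,0.6,-0.9,0,-0.9],[0.8,0.6,-0.9,0,-0.9],[0.8,0.6,-0.9,0,-0.9],[0.8,0.6,-0.9,0,-0.9],[0.8,0.6,-0.9,0,-0.9],[0.8,0.6,-0.9,0,-0.9],[0.8,0.6,-0.9,0,-0.9]], "squeeze": 20}}

```text
time: 1.3
tool_pos: [0.3865, 0.2118, 0.2435]
tool_rot: [-3.141, 0.0, 1.871]
contact_force: [-0.5, -0.2, 0.2]
opening: 0.0738
```

>>> {"name": "step_arm", "arguments": {"series": [[0.8,0.3,-0.95,0,-0.9],[0.8,0.3,-0.95,0,-0.9],[0.8,0.3,-0.95,0,-0.9],[0.8,0.3,-0.95,0,-0.9],[0.8,0.3,-0.95,0,-0.9],[0.8,0.3,-0.95,0,-0.9],[0.8,0.3,-0.95,0,-0.9],[0.8,0.3,-0.95,0,-0.9],[0.8,0.3,-0.95,0,-0.9],[0.8,0.3,-0.95,0,-0.9],[0.8,0.3,-0.95,0,-0.9],[0.8,0.3,-0.95,0,-0.9]]}}

```text
time: 2.5
tool_pos: [0.4763, -0.0732, 0.2434]
tool_rot: [-3.141, 0.0, 1.007]
contact_force: [-0.1, 0.1, -0.2]
opening: 0.0737
```

>>> {"name": "step_arm", "arguments": {"series": [[0.8,0.06,-0.96,0,-0.8],[0.8,0.06,-0.96,0,-0.8],[0.8,0.06,-0.96,0,-0.8],[0.8,0.06,-0.96,0,-0.8],[0.8,0.06,-0.96,0,-0.8],[0.8,0.06,-0.96,0,-0.8],[0.8,0.06,-0.96,0,-0.8],[0.8,0.06,-0.96,0,-0.8],[0.8,0.06,-0.96,0,-0.8],[0.8,0.06,-0.96,0,-0.5],[0.8,0.06,-0.96,0,0],[0.8,0.06,-0.96,0,0]]}}

```text
time: 3.7
tool_pos: [0.4941, -0.361, 0.2432]
tool_rot: [-3.141, 0.0, 0.394]
contact_force: [-0.2, -0.4, -0.1]
opening: 0.0737
```

>>> {"name": "step_arm", "arguments": {"series": [[0.8,0,0,-1,0],[0.8,0,0,-1,0],[0.8,0,0,-1,0],[0.8,0,0,-1,0],[0.8,0,0,-1,0],[0.8,0,0,-1,0],[0.8,0,0,-0.8,0],[0.8,0,0,-0.6,0],[0.8,-0.06,0,-0.3,0],[0.8,0,0,0,0]]}}

```text
time: 4.7
tool_pos: [0.492, -0.3597, 0.05]
tool_rot: [-3.139, 0.001, 0.394]
contact_force: [-0.2, 0.2, -0.1]
opening: 0.0734
```

```bash
python3 - <<'E'
from h import *
d=snap('top','top1')
cv2.imwrite('pics/crop3.png',cv2.resize(d['pixels'][180:270,420:540],None,fx=5,fy=5,interpolation=2))
E
```

```text
(no output)
```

View pics/crop3.png

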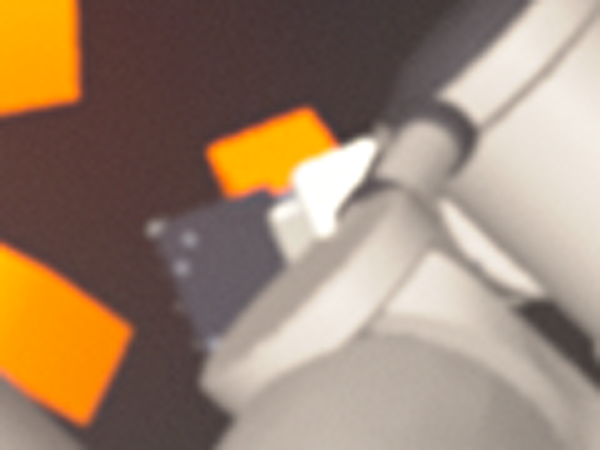

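The gripper is square over the chock's rear, with the thin edge showing ahead of it (crop ≈(265,150)). I'll lower and close.

>>> {"name": "step_arm", "arguments": {"series": [[0.8,0,0,-0.5,0],[0.8,0,0,-0.46,0],[0.8,0,0,0,0],[0.4,0,0,0,0],[0.3,0,0,0,0],[0.3,0,0,0,0],[0.3,0,0,0,0],[0.3,0,0,0,0]], "squeeze": 25}}

```text
time: 5.55
tool_pos: [0.4928, -0.36, 0.0276]
tool_rot: [-3.142, -0.0, 0.394]
contact_force: [-1.4, 1.5, 3.2]
opening: 0.0484
```

>>> {"name": "step_arm", "arguments": {"series": [[0.3,0,0,0.5,0],[0.3,0,0,1,0],[0.3,0,0,1,0],[0.3,0,0,1,0],[0.3,0,0,1,0],[0.3,0,0,1,0],[0.3,0,0,1,0],[0.3,0,0,0.5,0],[0.3,0,0,0,0]]}}

```text
time: 6.45
tool_pos: [0.4934, -0.3608, 0.2044]
tool_rot: [3.138, -0.002, 0.394]
contact_force: [0.7, 0.0, -2.7]
opening: 0.0481
```

```bash
python3 - <<'E'
from h import *
np.set_printoptions(precision=4,suppress=True)
print(sensors.observe())
for n in('scene','top'):
    d=snap(n,n+'2')
a=load('scene2')['pixels'];b=load('top2')['pixels']
cv2.imwrite('pics/c4.png',np.hstack([cv2.resize(a[60:260,100:300],(400,400),interpolation=2),cv2.resize(b[130:290,400:560],(400,400),interpolation=2)]))
E
```

```text
{'time': 6.45, 'qpos': array([-0.7567,  0.5287,  1.336 , -0.0001,  1.2726,  0.4204]), 'qvel': array([-0.0011,  0.0375,  0.0529, -0.0021, -0.0294, -0.0013]), 'joint_efforts': array([  0.0256, -54.6473, -25.7386,   0.1014,   0.3521,  -0.0023]), 'tool_pos': array([ 0.4934, -0.3608,  0.2044]), 'tool_rot': array([ 3.1376, -0.0017,  0.3938]), 'contact_force': array([ 0.6885,  0.0092, -2.7114]), 'torque': array([-0.1088,  0.1792,  0.0019]), 'opening': 0.048145333185185865}
```

View pics/c4.png

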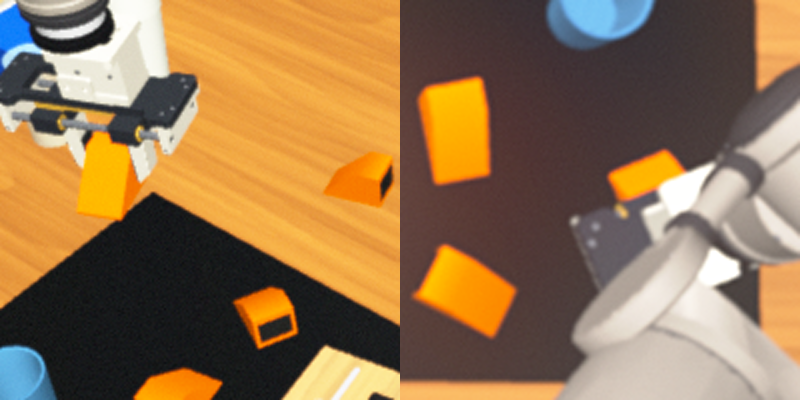

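```bash
python3 - <<'E'
from h import *
np.set_printoptions(precision=4,suppress=True)
a=load('scene2');b=load('top2')
def P(d): 
    T=np.linalg.inv(d['pose']);return d['camera_matrix']@T[:3]
for s,t in (((139,166.5),(506,190)),((161,169.5),(483.2,200.8))):
    X=cv2.triangulatePoints(P(a),P(b),np.array(s,float).reshape(2,1),np.array(t,float).reshape(2,1)).ravel();X=X[:3]/X[3]
    print('tri',X,'ray z.178',ray(a,*s,.178),ray(b,*t,.178))
E
```

```text
tri [ 0.5558 -0.3608  0.1774] ray z.178 [ 0.5561 -0.3601  0.178 ] [ 0.5557 -0.3607  0.178 ]
tri [ 0.5349 -0.3169  0.1764] ray z.178 [ 0.5364 -0.3162  0.178 ] [ 0.5341 -0.3159  0.178 ]
```

>>> {"name": "step_arm", "arguments": {"series": [[0.3,0.2,0.9,0,-0.2],[0.3,0.2,0.95,0,-0.2],[0.3,0.2,0.95,0,-0.2],[0.3,0.2,0.95,0,-0.2],[0.3,0.2,0.95,0,-0.2],[0.3,0.2,0.95,0,-0.2],[0.3,0.2,0.95,0,-0.2],[0.3,0.2,0.95,0,-0.2],[0.3,0.2,0.95,0,-0.2],[0.3,0.2,0.95,0,-0.2],[0.3,0.2,0.95,0,-0.2],[0.3,0.2,0.95,0,-0.2]]}}

```text
time: 7.75
tool_pos: [0.5521, -0.0753, 0.2004]
tool_rot: [-3.14, 0.003, 0.201]
contact_force: [-0.7, 0.1, -3.5]
opening: 0.048
```

>>> {"name": "step_arm", "arguments": {"series": [[0.3,0.2,0.95,0,-0.2],[0.3,0.2,0.95,0,0],[0.3,0.2,0.4,0,0],[0.3,0.1,0,-1,0],[0.3,0,0,-1,0],[0.3,0,0,-1,0],[0.3,0,0,-0.6,0],[0.3,0,0,0,0]]}}

```text
time: 8.55
tool_pos: [0.5683, -0.0192, 0.1089]
tool_rot: [-3.14, 0.007, 0.185]
contact_force: [-0.4, -0.4, -1.6]
opening: 0.0482
```

```bash
cat > st.py <<'E'
from h import *
yaw=.187;ex=np.array([np.cos(yaw),np.sin(yaw)]);ey=np.array([-ex[1],ex[0]])
def toworld(al,la): return al*ex+la*ey
if __name__=='__main__':
    o=sensors.observe();p=np.array(o['tool_pos']);print('t',round(o['time'],2),p.round(4),'al %.4f la %.4f'%(p[:2]@ex,p[:2]@ey),'yaw %.4f'%o['tool_rot'][2],'F',np.round(o['contact_force'],1),'op %.4f'%o['opening'])
E
python3 st.py; python3 - <<'E'
from h import *
for n in('scene','top'):
    d=snap(n,n+'3')
a=load('scene3')['pixels'];b=load('top3')['pixels']
cv2.imwrite('pics/c5.png',np.hstack([cv2.resize(a[190:390,170:370],(400,400),interpolation=2),cv2.resize(b[100:260,240:400],(400,400),interpolation=2)]))
E
```

```text
t 8.55 [ 0.5683 -0.0192  0.1089] al 0.5548 la -0.1245 yaw 0.1855 F [-0.4 -0.4 -1.6] op 0.0482
```

View pics/c5.png

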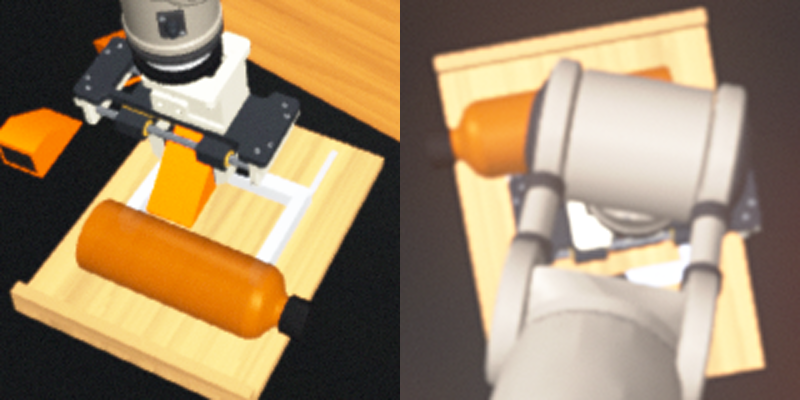

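Chock is held level but 22 mm right of the stand's centre line, because I commanded one row too few. I'll correct that and lower.

>>> {"name": "step_arm", "arguments": {"series": [[0.3,0.1,0.5,0,0],[0.3,0.04,0.42,0,0],[0.3,0,0,-0.8,0],[0.3,0,0,-0.7,0],[0.3,0,0,0,0]]}}

```text
time: 9.15
tool_pos: [0.5726, 0.0053, 0.0733]
tool_rot: [-3.14, 0.003, 0.187]
contact_force: [-0.5, 0.5, -1.9]
opening: 0.0476
```

```bash
python3 st.py
```

```text
t 9.15 [0.5726 0.0053 0.0733] al 0.5636 la -0.1012 yaw 0.1869 F [-0.5  0.5 -1.9] op 0.0476
```

>>> {"name": "step_arm", "arguments": {"series": [[0.3,0,-0.04,-0.16,0],[0.3,0,0,0,0]]}}

```text
time: 9.35
tool_pos: [0.5743, 0.0033, 0.0714]
tool_rot: [3.141, -0.001, 0.186]
contact_force: [-0.3, 1.2, -3.4]
opening: 0.048
```

>>> {"name": "step_arm", "arguments": {"series": [[0.3,0,0,-0.1,0],[0.3,0,0,-0.1,0],[0.3,0,0,-0.08,0],[0.3,0,0,0,0]], "squeeze": 4}}

```text
time: 9.75
tool_pos: [0.5736, 0.003, 0.0636]
tool_rot: [3.142, 0.0, 0.186]
contact_force: [0.1, -0.1, -1.6]
opening: 0.0479
```

>>> {"name": "step_arm", "arguments": {"series": [[0.3,0,0,-0.12,0],[0.3,0,0,0,0],[0.6,0,0,0,0],[0.62,0,0,0,0],[0.62,0,0,0,0],[0.62,0,0,0,0]]}}

```text
time: 10.35
tool_pos: [0.5739, 0.0031, 0.0609]
tool_rot: [3.141, -0.0, 0.186]
contact_force: [0.4, -0.4, -0.9]
opening: 0.057
```

```bash
python3 st.py; python3 - <<'E'
from h import *
for n in('scene',):
    d=snap(n,n+'4')
a=d['pixels']
cv2.imwrite('pics/c6.png',cv2.resize(a[220:380,190:350],(640,600),interpolation=2))
E
```

```text
t 10.35 [0.5739 0.0031 0.0609] al 0.5645 la -0.1037 yaw 0.1858 F [ 0.4 -0.4 -0.9] op 0.0570
```

View pics/c6.png

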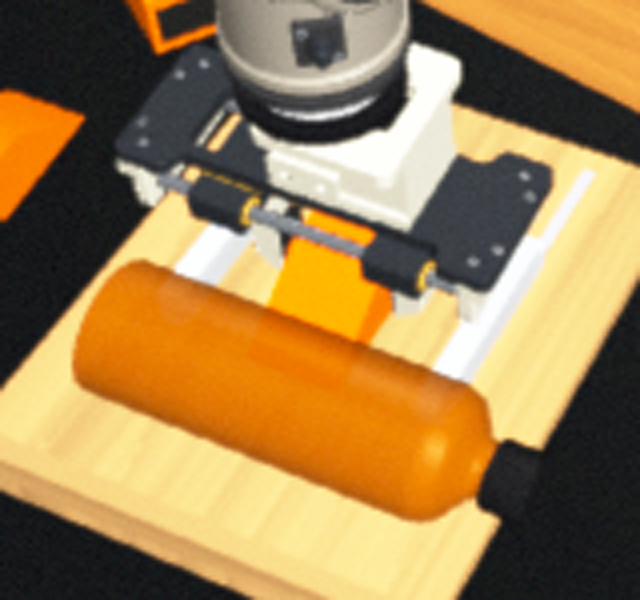

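>>> {"name": "step_arm", "arguments": {"series": [[0.3,0,0,0,0],[0.3,0,0,0,0],[0.3,0,0,0,0],[0.3,0.1,0.02,0.013,0],[0.3,0.1,0.02,0.013,0],[0.3,0.1,0.02,0.013,0],[0.3,0.1,0.02,0.013,0],[0.3,0,0,0,0]], "squeeze": 12}}

```text
time: 11.2
tool_pos: [0.5843, 0.0052, 0.0621]
tool_rot: [3.141, -0.001, 0.186]
contact_force: [-0.5, -0.6, 1.1]
opening: 0.0479
```

```bash
python3 st.py; cat > bot.py <<'E'
from h import *
from scipy.optimize import least_squares
import sys
yaw=.187;ex=np.array([np.cos(yaw),np.sin(yaw)]);ey=np.array([-ex[1],ex[0]])
def bot(s,lo=-1,hi=1,zl=.09):
    d=load(s);X=pts(d);hsv=cv2.cvtColor(d['pixels'],cv2.COLOR_BGR2HSV)
    al=X[...,:2]@ex;la=X[...,:2]@ey+.1025
    k=(abs(al-.6515)<.04)&(la>lo)&(la<hi)&(abs(la)<.08)&(abs(la)>.03)&(X[...,2]>zl)&(X[...,2]<.125)&(hsv[...,0]<24)&(hsv[...,1]>150)
    a=al[k];z=X[...,2][k]
    r=least_squares(lambda t:np.hypot(a-t[0],z-t[1])-.035,[.6515,.078],loss='soft_l1',f_scale=.001)
    print(s,'bottle al %.4f z %.4f n %d'%(r.x[0],r.x[1],k.sum()))
if __name__=='__main__':
    for s in sys.argv[1:]: bot(s)
E
python3 - <<'E'
from h import *
snap('scene','scene5')
E
python3 bot.py scene0 scene2 scene4 scene5
```

```text
t 11.2 [0.5843 0.0052 0.0621] al 0.5751 la -0.1035 yaw 0.1859 F [-0.5 -0.6  1.1] op 0.0479
scene0 bottle al 0.6526 z 0.0788 n 1765
scene2 bottle al 0.6527 z 0.0788 n 1746
scene4 bottle al 0.6518 z 0.0787 n 1742
scene5 bottle al 0.6519 z 0.0787 n 1751
```

>>> {"name": "step_arm", "arguments": {"series": [[0.3,0.06,0.011,0.008,0],[0.3,0.06,0.011,0.008,0],[0.3,0,0,0,0]]}}

```text
time: 11.55
tool_pos: [0.587, 0.0057, 0.0624]
tool_rot: [3.142, -0.0, 0.186]
contact_force: [-2.8, 0.2, 1.6]
opening: 0.048
```

```bash
python3 st.py;python3 - <<'E'
from h import *
snap('scene','scene6')
E
python3 bot.py scene6
```

```text
t 11.55 [0.587  0.0057 0.0624] al 0.5778 la -0.1036 yaw 0.1857 F [-2.8  0.2  1.6] op 0.0480
scene6 bottle al 0.6519 z 0.0787 n 1762
```

>>> {"name": "step_arm", "arguments": {"series": [[0.3,0.04,0.008,0.005,0],[0.3,0,0,0,0]]}}

```text
time: 11.8
tool_pos: [0.5878, 0.0058, 0.0625]
tool_rot: [3.142, 0.0, 0.186]
contact_force: [-2.1, 0.3, 1.0]
opening: 0.0477
```

```bash
python3 st.py;python3 - <<'E'
from h import *
snap('scene','scene7')
E
python3 bot.py scene7
```

```text
t 11.8 [0.5878 0.0058 0.0625] al 0.5786 la -0.1035 yaw 0.1858 F [-2.1  0.3  1. ] op 0.0477
scene7 bottle al 0.6518 z 0.0787 n 1748
```

>>> {"name": "step_arm", "arguments": {"series": [[0.3,0.04,0.008,0.005,0],[0.3,0,0,0,0]]}}

```text
time: 12.05
tool_pos: [0.5885, 0.006, 0.0626]
tool_rot: [3.142, 0.001, 0.186]
contact_force: [-4.3, -1.5, 2.4]
opening: 0.0479
```

```bash
python3 st.py;python3 - <<'E'
from h import *
d=snap('scene','scene8')
cv2.imwrite('pics/c7.png',cv2.resize(d['pixels'][240:350,230:340],(600,600),interpolation=2))
E
python3 bot.py scene8
```

```text
t 12.05 [0.5885 0.006  0.0626] al 0.5794 la -0.1035 yaw 0.1858 F [-4.3 -1.5  2.4] op 0.0479
scene8 bottle al 0.6522 z 0.0788 n 1758
```

View pics/c7.png

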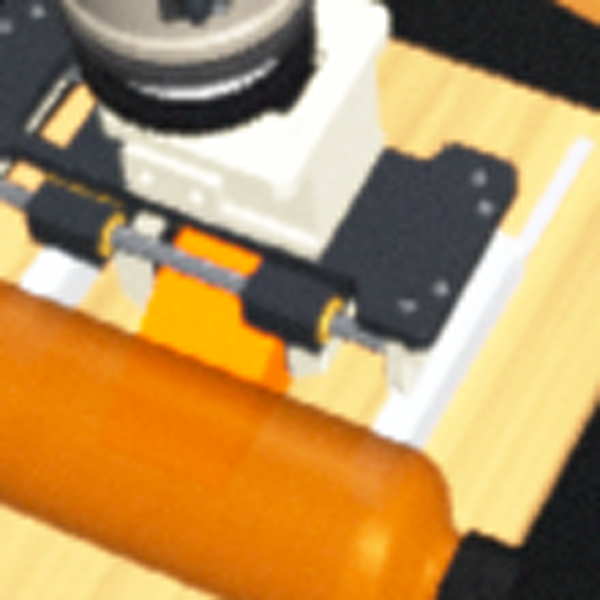

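>>> {"name": "step_arm", "arguments": {"series": [[0.3,0.03,0.006,0.004,0],[0.3,0,0,0,0],[0.3,0,0,0,0]]}}

```text
time: 12.4
tool_pos: [0.5893, 0.0061, 0.0627]
tool_rot: [-3.142, 0.001, 0.186]
contact_force: [-4.8, -1.2, 1.8]
opening: 0.0479
```

```bash
python3 st.py;python3 - <<'E'
from h import *
d=snap('scene','scene9')
E
python3 bot.py scene9
python3 - <<'E'
from h import *
g=[cv2.cvtColor(load(s)['pixels'],6).astype(int)[290:365,200:330] for s in('scene6','scene7','scene8','scene9')]
for i in range(3): 
    x=abs(g[i+1]-g[i]); print(x[:, :].mean(), abs(g[i+1]-g[0]).mean())
a,b=[x.astype(np.float32) for x in(g[0],g[3])]
# shift of the bottle, phase correlation per successive frame
for i in (1,2,3): print(cv2.phaseCorrelate(a,g[i].astype(np.float32),cv2.createHanningWindow((130,75),cv2.CV_32F)))
E
```

```text
t 12.4 [0.5893 0.0061 0.0627] al 0.5801 la -0.1035 yaw 0.1858 F [-4.8 -1.2  1.8] op 0.0479
scene9 bottle al 0.6530 z 0.0788 n 1759
1.908820512820513 1.908820512820513
2.3703589743589744 2.779897435897436
3.0396923076923077 4.406666666666666
((0.46562578556159906, 0.6523270317757408), 0.9936399014319902)
((0.31414479456287836, 0.884679081241984), 1.0058574749981914)
((-0.05344548119221315, 1.2596928617868457), 0.9626197532371238)
```

Contact: the force rose to about −5 N and the bottle rode up about 1 mm with the chock, so it is snug. Next I'll release, rise and look.

>>> {"name": "step_arm", "arguments": {"series": [[0.55,0,0,0,0],[0.62,0,0,0,0],[0.65,0,0,0,0],[0.65,0,0,0.3,0],[0.65,0,0,0.8,0],[0.65,0,0,1,0],[0.65,0,0,1,0],[0.65,0,0,1,0],[0.65,-0.4,0,0.5,0],[0.65,-0.8,0,0,0],[0.65,-0.9,0,0,0],[0.65,-0.7,0,0,0]]}}

```text
time: 13.65
tool_pos: [0.5175, 0.0063, 0.1776]
tool_rot: [-3.141, 0.001, 0.186]
contact_force: [0.9, 0.9, -0.2]
opening: 0.0598
```

```bash
python3 st.py;python3 - <<'E'
from h import *
d=snap('scene','scene10');e=snap('top','top10')
cv2.imwrite('pics/c8.png',np.hstack([cv2.resize(d['pixels'][230:380,190:340],(400,400),interpolation=2),cv2.resize(e['pixels'][100:260,240:400],(400,400),interpolation=2)]))
E
python3 bot.py scene10
```

```text
t 13.65 [0.5175 0.0063 0.1776] al 0.5096 la -0.0900 yaw 0.1859 F [ 0.9  0.9 -0.2] op 0.0598
scene10 bottle al 0.6530 z 0.0788 n 1757
```

View pics/c8.png

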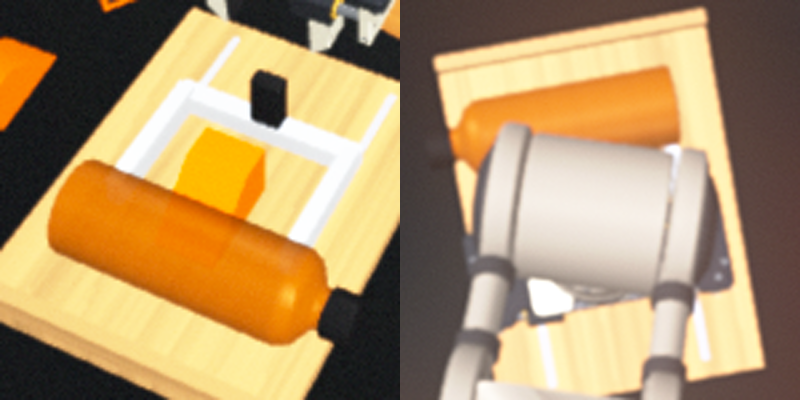

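The chock stands between the arms, square to the bottle. I'll check its flatness and position.

```bash
cat > chk.py <<'E'
from h import *
import sys
yaw=.187;ex=np.array([np.cos(yaw),np.sin(yaw)]);ey=np.array([-ex[1],ex[0]])
np.set_printoptions(precision=4,suppress=True)
def chk(s):
    d=load(s);X=pts(d);hsv=cv2.cvtColor(d['pixels'],cv2.COLOR_BGR2HSV)
    x=X[...,:2]@ex-.5755;y=X[...,:2]@ey+.1025;t=np.radians(7)
    hgt=(X[...,2]-.0335-x*np.tan(t))*np.cos(t)
    m=(hsv[...,0]>8)&(hsv[...,0]<24)&(hsv[...,1]>190)&(abs(y)<.04)&(x>-.05)&(x<.06)&(hgt>.005)&(hgt<.06)
    m=cv2.erode(m.astype(np.uint8),np.ones((3,3)))>0
    top=m&(x<.002)&(hgt>.040)
    print(s,'top n',top.sum(),'height',np.median(hgt[top]),'x',np.percentile(x[top],[2,98]),'y',np.percentile(y[top],[2,50,98]))
    if top.sum()>15: print(' height slope vs x,y',np.linalg.lstsq(np.c_[x[top],y[top],np.ones(top.sum())],hgt[top],rcond=None)[0])
    bk=(hsv[...,2]<70)&(abs(y)<.03)&(x>-.16)&(x<-.04)&(hgt>.055)&(hgt<.075)
    print(' post n',bk.sum(),'x',np.percentile(x[bk],[3,50,97]),'y',np.percentile(y[bk],[3,50,97])) if bk.sum()>5 else 0
for s in sys.argv[1:]: chk(s)
E
python3 chk.py scene0 scene10
```

```text
return _methods._mean(a, axis=axis, dtype=dtype,
  ret = ret.dtype.type(ret / rcount)
Traceback (most recent call last):
  File "chk.py", line 16, in <module>
    for s in sys.argv[1:]: chk(s)
                           ~~~^^^
  File "chk.py", line 12, in chk
    print(s,'top n',top.sum(),'height',np.median(hgt[top]),'x',np.percentile(x[top],[2,98]),'y',np.percentile(y[top],[2,50,98]))
                                                               ~~~~~~~~~~~~~^^^^^^^^^^^^^^^
IndexError: index -1 is out of bounds for axis 0 with size 0
```

```bash
python3 chk.py scene10
```

```text
scene10 top n 163 height 0.046609100776559234 x [-0.0162  0.0015] y [-0.0213  0.0004  0.0224]
 height slope vs x,y [-0.005  -0.0032  0.0466]
 post n 92 x [-0.072  -0.0634 -0.0591] y [-0.0073  0.0041  0.014 ]
```

Chock lies flat: top 46.6 mm above the board, tilt ≈0, centred at y≈0. Now I'll go to the post.

>>> {"name": "step_arm", "arguments": {"series": [[0.65,0,-0.43,-0.5,0],[0.65,0,0,-1,0],[0.65,0,0,-1,0],[0.65,0,0,-1,0],[0.65,0,0,-0.7,0],[0.65,0,0,0,0],[0.2,0,0,0,0],[0.1,0,0,0,0],[0.1,0,0,0,0],[0.1,0,0,0,0],[0.1,0,0,0,0]], "squeeze": 15}}

```text
time: 14.85
tool_pos: [0.5198, -0.0045, 0.0734]
tool_rot: [3.141, -0.001, 0.186]
contact_force: [-0.2, -0.6, 3.2]
opening: 0.0259
```

```bash
python3 st.py
```

```text
t 14.85 [ 0.5198 -0.0045  0.0734] al 0.5099 la -0.1011 yaw 0.1858 F [-0.2 -0.6  3.2] op 0.0259
```

Post gripped (26 mm). Now I'll slide the fork down the slope.

>>> {"name": "step_arm", "arguments": {"series": [[0.1,-0.1,-0.019,-0.012,0],[0.1,-0.2,-0.037,-0.025,0],[0.1,-0.2,-0.037,-0.025,0],[0.1,-0.2,-0.037,-0.025,0],[0.1,-0.2,-0.037,-0.025,0],[0.1,-0.2,-0.037,-0.025,0],[0.1,0,0,0,0]]}}

```text
time: 15.55
tool_pos: [0.4912, -0.0099, 0.0698]
tool_rot: [3.141, 0.0, 0.186]
contact_force: [-1.9, -1.0, 6.5]
opening: 0.0255
```

```bash
python3 st.py;python3 - <<'E'
from h import *
d=snap('scene','scene11')
E
python3 bot.py scene11; python3 chk.py scene11
```

```text
t 15.55 [ 0.4912 -0.0099  0.0698] al 0.4808 la -0.1011 yaw 0.1858 F [-1.9 -1.   6.5] op 0.0255
scene11 bottle al 0.6530 z 0.0789 n 1768
scene11 top n 187 height 0.04667301697759305 x [-0.0162  0.0018] y [-0.0211  0.0011  0.0226]
 height slope vs x,y [ 0.0141 -0.0053  0.0468]
 post n 30 x [-0.0949 -0.0897 -0.0857] y [-0.0128 -0.0099 -0.0002]
```

>>> {"name": "step_arm", "arguments": {"series": [[0.1,-0.2,-0.037,-0.02,0],[0.1,-0.2,-0.037,-0.02,0],[0.1,-0.2,-0.037,-0.02,0],[0.1,-0.2,-0.037,-0.02,0],[0.1,-0.2,-0.037,-0.02,0],[0.1,-0.12,-0.022,-0.015,0],[0.1,-0.06,-0.011,-0.008,0],[0.1,0,0,0,0]]}}

```text
time: 16.4
tool_pos: [0.462, -0.0154, 0.0661]
tool_rot: [3.141, 0.001, 0.186]
contact_force: [0.7, -2.4, 2.7]
opening: 0.026
```

```bash
python3 st.py
```

```text
t 16.4 [ 0.462  -0.0154  0.0661] al 0.4511 la -0.1010 yaw 0.1858 F [ 0.7 -2.4  2.7] op 0.0260
```

>>> {"name": "step_arm", "arguments": {"series": [[0.1,-0.06,-0.011,-0.008,0],[0.1,-0.06,-0.011,-0.008,0],[0.1,0,0,0,0]]}}

```text
time: 16.7
tool_pos: [0.4618, -0.0155, 0.0662]
tool_rot: [3.141, -0.005, 0.185]
contact_force: [9.7, 2.1, -3.3]
opening: 0.0259
```

```bash
python3 st.py
```

```text
t 16.7 [ 0.4618 -0.0155  0.0662] al 0.4509 la -0.1011 yaw 0.1853 F [ 9.7  2.1 -3.3] op 0.0259
```

The fork is at the end stop: travel 59 mm, force jumped to 10 N. I'll give it one more nudge, release and retreat.

>>> {"name": "step_arm", "arguments": {"series": [[0.1,-0.04,-0.008,0,0],[0.1,0,0,0,0],[0.4,0,0,0,0],[0.6,0,0,0,0],[0.6,0,0,0,0],[0.6,0,0,0.5,0],[0.6,0,0,1,0],[0.6,0,0,1,0],[0.6,0,0,1,0],[0.6,0,0,1,0],[0.6,-0.5,0.5,0.5,0],[0.6,-0.5,1,0,0]]}}

```text
time: 17.9
tool_pos: [0.434, 0.021, 0.1925]
tool_rot: [3.14, -0.003, 0.184]
contact_force: [-0.3, 0.3, -0.7]
opening: 0.0551
```

>>> {"name": "step_arm", "arguments": {"series": [[0.6,-0.3,1,0,0],[0.6,-0.3,1,0,0],[0.6,-0.3,1,0,0],[0.6,-0.2,1,0,0],[0.6,-0.2,1,0,0],[0.6,0,1,0,0],[0.6,0,1,0,0],[0.6,0,1,0,0],[0.6,0,1,0,0],[0.6,0,0,0,0]]}}

```text
time: 18.9
tool_pos: [0.4004, 0.2485, 0.1906]
tool_rot: [-3.141, 0.001, 0.188]
contact_force: [-0.7, -1.0, 0.6]
opening: 0.0552
```

```bash
python3 st.py;python3 - <<'E'
from h import *
d=snap('scene','scene12');e=snap('top','top12')
cv2.imwrite('pics/c9.png',np.hstack([cv2.resize(d['pixels'][220:400,170:370],(400,360),interpolation=2),cv2.resize(e['pixels'][100:280,240:440],(400,360),interpolation=2)]))
E
python3 bot.py scene0 scene12; python3 chk.py scene12
```

```text
t 18.9 [0.4004 0.2485 0.1906] al 0.4396 la 0.1697 yaw 0.1883 F [-0.7 -1.   0.6] op 0.0552
scene0 bottle al 0.6526 z 0.0788 n 1765
scene12 bottle al 0.6529 z 0.0788 n 1754
scene12 top n 185 height 0.04676434547261023 x [-0.0159  0.0016] y [-0.0211  0.0014  0.0228]
 height slope vs x,y [-0.0026 -0.0102  0.0468]
 post n 104 x [-0.1337 -0.123  -0.1182] y [-0.0097  0.0026  0.0143]
```

View pics/c9.png

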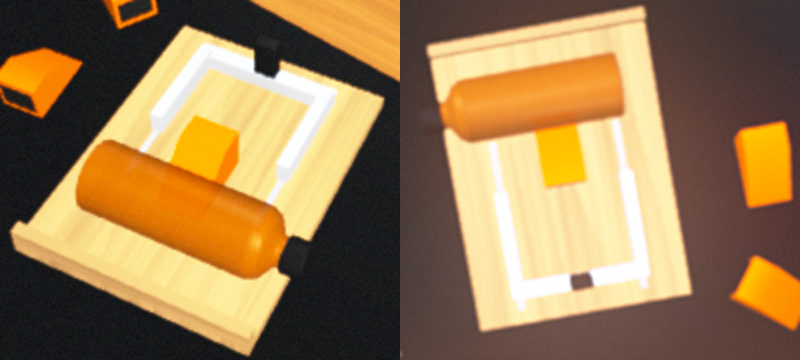

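View pics/top12.png

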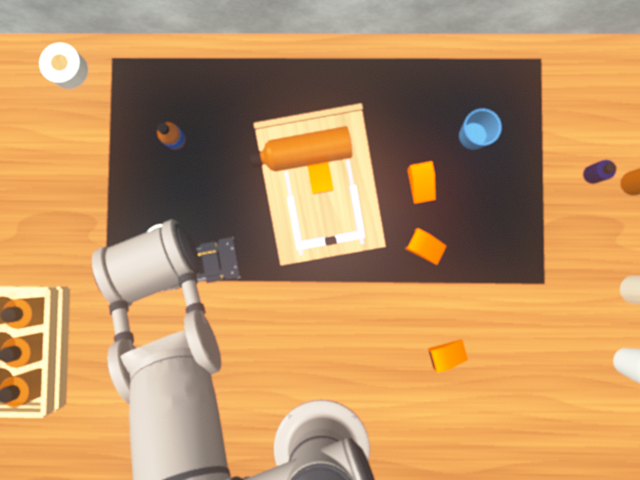

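The fork is fully back: the post moved 59.6 mm, where the full 60 mm along the slope is 59.6 horizontally. The bottle stays at its starting place on the chock, and the other objects in view are unmoved.

```bash
python3 -c "
from cell import hand_in
print(hand_in())"
```

```text
the job is handed in; nothing more can be done
None
```

I handed the job in at about 19 s: the chock holds the bottle and the fork is fully back against its lower stop.

I took the right-most wedge, set it flat between the fork's arms and slid it up until it met the bottle. I then pulled the fork down the slope by its post until it hit the stop, released it and moved the arm clear.

**Last checks:**
- **Bottle:** it moved 0.3 mm from the start by the fit to the camera data, which is itself good to about 1 mm. It rode up roughly 1 mm when the chock made contact and did not move measurably when the fork was withdrawn.
- **Chock:** it lies flat, with its top 46.8 mm above the board and almost no tilt, and is centred to within about 1 mm.
- **Fork:** the post travelled 59.6 mm horizontally, which matches the full 60 mm along the slope. The force rose to about 10 N at the stop.
- **Bystanders:** the dropper, candle jar and other wedges look unmoved in the last top view. The cup was mostly hidden behind the arm, so I could not check it fully. The gripper passed well above it and I saw no contact force.

**Disagreements:** two corrections were needed along the way, neither touching anything.
- My first move over the stand stopped 22 mm short sideways because I commanded one row too few; I corrected it before lowering.
- The two cameras put the post about 3 mm apart sideways; it still gripped cleanly at its 26 mm width.

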